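Slide the board home and start its test

ROBOT

A 7-joint arm with a two-finger parallel gripper is mounted at the origin on the work surface. World frame = base frame: x ahead of the robot, y to its left, z up, the work surface at z = 0. Lengths are in m, angles in rad, forces in N, time in s.
With the tool pointing down it reaches from about 0.35 to 0.9 m from the base axis. Payload 19.9 kg.
Tool frame: the origin (TCP) lies between the finger pads; the fingertips stand 19 mm ahead of it and the grasp point (between the pads) is the TCP; z points along the fingers, y is the direction in which the jaws open and shut (so a half turn about z gives the same grasp; the last joint's range is limited). The gripper opens to 94 mm and grips with 3 to 60 N. Pads are 16 mm wide; open, the fingers measure 119 mm over their backs; the gripper's body (75 mm by 177 mm) begins 78 mm behind the grasp point.
Start: joints at [1.183, 0.417, -0.01, 1.614, 0.005, 1.111, -0.053], TCP at [0.212, -0.588, 0.224] pointing down, gripper open.
Joint ranges: [-2.81, 2.81], [-0.39, 2.02], [-1.27, 1.25], [0.06, 2.57], [-1.19, 4.33], [0.19, 2], [-2.82, 2.82]. Speed limits (rad/s): [1.89, 1.89, 2.39, 2.39, 3.01, 3.01, 3.01].

INTERFACE

Orientations are given as a 3x3 rotation matrix whose columns are the frame's x, y, z axes.
In Python, from rig import robot gives the robot as it stands. Calls block until the motion is done:
- robot.move_ptp(position, orientation): joint-space move of the TCP to a pose.
- robot.move_linear(position, velocity=0.15, frame=None, threshold=None): straight line of the TCP; frame=None keeps the orientation; velocity is the mean speed in m/s. With threshold (N) it stops when the force on the tool has changed by that much, and returns True; else False.
- robot.goto_joints(angles): joint-space move.
- robot.gripper_to(opening): finger opening in m; the grip force is fixed at half the most; returns when the fingers have stopped.
- robot.pause(seconds).
- robot.ik(position, orientation): joint angles nearest the present ones, or None.
- robot.get_state(): the state.
- robot.grab_frame(name): name is "side" or "top" or "wrist"; returns the picture (384x512x3 uint8, red, green, blue); there is no depth.
- robot.camera_info(name): a dict with "fx", "fy", "cx", "cy" (pixels), "dist" ([k1, k2, p1, p2, k3] as OpenCV has them; the pictures are not rectified), "rvec" (rotation vector, rad) and "tvec" (3), from world to camera coordinates, as OpenCV has them. Camera axes: x right, y down, z forward; pixel columns grow to the right and rows downward; lengths in m; the calibration is good to about 2 mm. A picture is of the moment at which its call begins: read the wrist's pose just before it. camera_info takes no time and is no camera call; for the wrist camera it gives the pose at the moment of the call.
A pose or a line that the arm cannot do raises robot.PlanningError and nothing moves.
- robot.sign_off(): hands the job in, once; it reports no verdict.
The state is a dict: "time": time; "qpos": joint angles; "joint_vel": joint speeds; "effort": joint torques, N m; "ee_pos": TCP position; "tool_rot": TCP orientation; "force": force on the tool from outside, world axes, zero at the start; "moment": the same for the moment, N m; "opening": finger opening in m.
Only numpy, scipy, OpenCV 4.12 (cv2) and the standard library are available. Lean on these libraries where they do the work, as an engineer would, in place of code of your own. Each camera call takes 0.05 s, during which the arm holds its last target. There are 200 camera calls.

TASK

Start the test of the circuit board: with the fingertips push the board carrier along the rails of its fixture until it is fully home against the end stop, sliding it and not lifting it. Then press the square key on the test console lightly but well down, let it spring back, and withdraw. Do not press the other keys, and leave the clock, label roll, solder spool and jar where they stand.

Things in the scene. Friction and masses are not known exactly. Their poses are not given: they have to be found in the camera images.
- fixture: Fixed board test fixture on the bench: aluminium base plate 240 (x) x 130 (y) x 12 mm with two dark side rails along its x axis (tops 26 mm above the bench) and a black end stop across its far (+x) end, 52 mm high (58 mm with its brass strip). Origin: centre of the underside, on the bench (z = 0). Its +x axis is the direction in which the carrier is pushed home. Its position and yaw (up to 0.25 rad) vary, and it may stand left or right of the robot's centre line.
- carrier: Loose board carrier, 110 (x) x 90 (y) x 10 mm grey plate with a green circuit board on it, about 0.35 kg, lying on the fixture's base plate between the rails with 2 mm play each side, so its underside is 12 mm above the bench. Origin: centre of its underside; axes as the fixture's. It starts 40 to 75 mm short of the end stop. Sliding drag is 1 to 6 N. Fully home, its far edge touches the stop and its origin lies at x = +40 mm in the fixture's frame.
- push_face (a point): Centre of the near (-x) face of the carrier's push bar, the upright aluminium bar 80 mm wide (y), 12 mm thick (x), standing at the carrier's robot-side end; its face is flush with the carrier's near edge, 55 mm behind the carrier's origin. This point is 42 mm above the bench; the bar's top is 57 mm above the bench. In front of the face is only the flat base plate (12 mm high). Axes as the carrier's. With the carrier home it lies at x = -15 mm in the fixture's frame.
- console: Fixed test console, grey box 160 x 160 x 36 mm with a dark top that bears four key modules in a 2 x 2 square, 72 mm apart centre to centre. Origin: centre of the underside, on the bench. It stands on the other side from the fixture. Which key sits in which place varies.
- module_square: Black 52 x 52 x 4 mm bezel on the console's top that carries the SQUARE key: flat cap 36 x 36 mm. Origin: centre of its underside, 36 mm above the bench; z up, axes as the console's.
- key_square (a joint): Travel of the SQUARE key: flat cap 36 x 36 mm: 0 up, 0.008 m fully down; grows as it is pressed straight down. Light spring: 1 N to start, 5 N fully down; springs back when let go.
- square_top (a point): Centre of the top face of the SQUARE key: flat cap 36 x 36 mm; white plastic like the other keys; when up it is 52 mm above the bench, 12 mm above its bezel.
- module_round: Black 52 x 52 x 4 mm bezel on the console's top that carries a large round key: cap 36 mm in diameter. Origin: centre of its underside, 36 mm above the bench; z up, axes as the console's.
- key_round (a joint): Travel of a large round key: cap 36 mm in diameter: 0 up, 0.008 m fully down; grows as it is pressed straight down. Light spring: 1 N to start, 5 N fully down; springs back when let go.
- round_top (a point): Centre of the top face of a large round key: cap 36 mm in diameter; white plastic like the other keys; when up it is 52 mm above the bench, 12 mm above its bezel.
- module_bar: Black 52 x 52 x 4 mm bezel on the console's top that carries the long bar key: cap 14 mm (module x) by 44 mm (module y). Origin: centre of its underside, 36 mm above the bench; z up, axes as the console's.
- key_bar (a joint): Travel of the long bar key: cap 14 mm (module x) by 44 mm (module y): 0 up, 0.008 m fully down; grows as it is pressed straight down. Light spring: 1 N to start, 5 N fully down; springs back when let go.
- bar_top (a point): Centre of the top face of the long bar key: cap 14 mm (module x) by 44 mm (module y); white plastic like the other keys; when up it is 52 mm above the bench, 12 mm above its bezel.
- module_small: Black 52 x 52 x 4 mm bezel on the console's top that carries the small round key: cap 16 mm in diameter. Origin: centre of its underside, 36 mm above the bench; z up, axes as the console's.
- key_small (a joint): Travel of the small round key: cap 16 mm in diameter: 0 up, 0.008 m fully down; grows as it is pressed straight down. Light spring: 1 N to start, 5 N fully down; springs back when let go.
- small_top (a point): Centre of the top face of the small round key: cap 16 mm in diameter; white plastic like the other keys; when up it is 52 mm above the bench, 12 mm above its bezel.
- clock: Loose bystander, leave it alone: small orange and white desk clock, 68 mm wide, 76 mm high, on a 50 x 50 mm foot. Origin: centre of its underside on the bench.
- label_roll: Loose bystander, leave it alone: roll of paper labels standing upright, 68 mm in diameter, 65 mm high. Origin: centre of its underside on the bench.
- spool: Loose bystander, leave it alone: green solder spool standing on its flange, 60 mm in diameter, 55 mm high. Origin: centre of its underside on the bench.
- jar: Loose bystander, leave it alone: small clear jar with a black cap, 36 mm in diameter, 50 mm high, standing between fixture and console. Origin: centre of its underside on the bench.
Mind the look-alikes: they are no part of the job. There is more than one size of the carrier; the one meant has the size given above.

How it is judged:
By the outcome, as a careful person would: the job done as asked, in the order asked, and still so for the second after the job is handed in, with the robot touching nothing.
It also fails if it takes over 48 s, if anything falls off the work surface, if the arm or the gripper's body presses on something with over 40 N, if the wrist force passes 120 N, or if a joint passes its speed limit or range.

## Working session

There is one attempt and no reset: what is moved stays moved. The work goes in short steps, each a Python script; the robot and the scene stay as the last script left them, time stands still between calls to the robot, and variables do not carry over. Pictures are saved under pics/ and viewed, about 8 in all and at most 12, crops included, and the job is handed in when it is done.

```bash
mkdir -p pics; ls
python3 - <<'E'
from rig import robot
import cv2
for n in("top","side"):
    cv2.imwrite(f"pics/{n}0.png",robot.grab_frame(n)[...,::-1]); print(n,robot.camera_info(n))
print(robot.get_state())
E
```

```text
pics
top {'fx': 354.7328277930506, 'fy': 354.7328277930506, 'cx': 263.1635474203096, 'cy': 194.15234241900933, 'dist': array([-0.06800724,  0.        ,  0.        ,  0.        ,  0.        ]), 'rvec': array([ 2.16195506, -2.14098185,  0.10860802]), 'tvec': array([0.00292141, 0.48854045, 1.15611709])}
side {'fx': 435.08392417482696, 'fy': 435.08392417482696, 'cx': 263.5555682077814, 'cy': 192.6636515282584, 'dist': array([-0.04048409,  0.        ,  0.        ,  0.        ,  0.        ]), 'rvec': array([ 2.45380558, -0.1256484 ,  0.02405931]), 'tvec': array([-0.47687985,  0.07655601,  1.21221888])}
{'time': 0.1, 'qpos': array([ 1.18349607,  0.41791061, -0.01029934,  1.6141364 ,  0.00471408,
        1.11068162, -0.05300331]), 'joint_vel': array([ 1.58870082e-03, -2.84117152e-03, -2.19982967e-03, -9.80790126e-04,
        2.35195720e-03,  8.12254390e-05, -1.19558231e-03]), 'effort': array([ 1.17136704e-03, -8.52584481e+01,  6.40412271e-01, -4.26694643e+01,
       -4.88260074e-02,  1.63775298e-02,  3.98347868e-05]), 'ee_pos': array([ 0.21171749, -0.58770048,  0.22388071]), 'tool_rot': array([[ 9.40801881e-01,  3.38956635e-01, -4.70092089e-04],
       [ 3.38956946e-01, -9.40801345e-01,  1.00857437e-03],
       [-1.00400293e-04, -1.10820965e-03, -9.99999381e-01]]), 'force': array([ 0.10876371,  0.44825487, -0.57975175]), 'moment': array([-0.01673658,  0.00958662,  0.01276397]), 'opening': 0.09388851374529815}
```

View pics/top0.png

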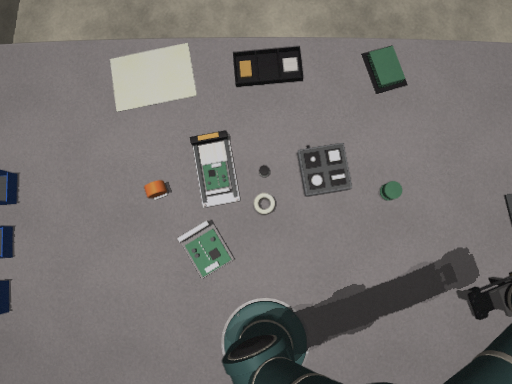

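View pics/side0.png

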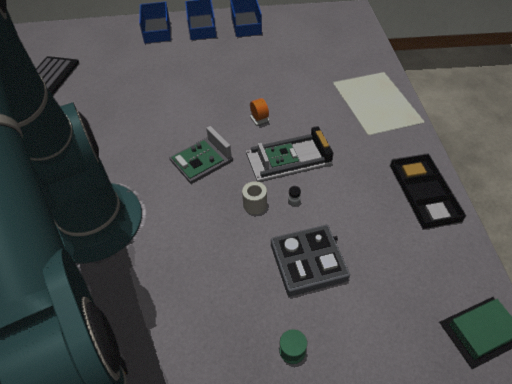

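The top view shows the fixture around (215,170), with its end stop at (210,137). The console is around (325,170), and its square key appears to be at (334,156). The jar is at (264,171), the label roll at (264,204), the clock at (156,188) and the spool at (391,190). I'll enlarge the fixture and console.

Run:
```python
import cv2
t=cv2.imread("pics/top0.png");
a=cv2.resize(t[120:220,185:275],None,fx=6,fy=6,interpolation=2)[:, :400]
b=cv2.resize(t[120:220,290:355],None,fx=6,fy=6,interpolation=2)
cv2.imwrite("pics/c1.png",cv2.hconcat([a,b]))
```

```text
(no output)
```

View pics/c1.png

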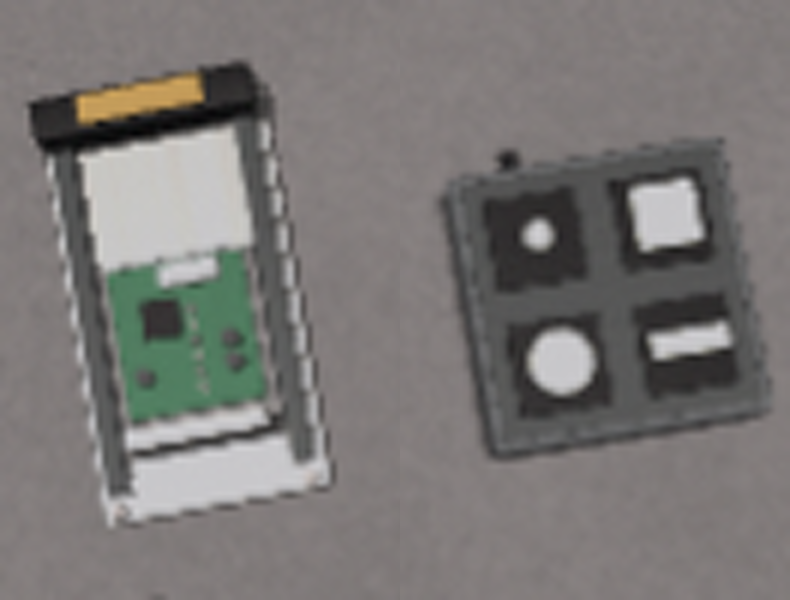

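The crop confirms that the square key is the far-right one. In the full image it sits at about (334,156). The push bar is the white strip near (219,191), and the near edge of the base plate runs from about (203,207) to (240,201). Next I'll get coarse positions, then take closer wrist views.

```bash
cat > h.py <<'E'
import numpy as np, cv2
from rig import robot
def cast(info,px,z):
    px=np.atleast_2d(np.asarray(px,float))
    K=np.array([[info["fx"],0,info["cx"]],[0,info["fy"],info["cy"]],[0,0,1]])
    u=cv2.undistortPoints(px[:,None],K,info["dist"])[:,0]
    R=cv2.Rodrigues(info["rvec"])[0]; c=-R.T@info["tvec"]
    d=np.c_[u,np.ones(len(u))]@R
    return (c+d*((z-c[2])/d[:,2])[:,None])[:,:2]
def blobs(mask,amin):
    n,l,s,c=cv2.connectedComponentsWithStats(mask.astype(np.uint8))
    return [(i,c[i],s[i]) for i in range(1,n) if s[i,4]>=amin],l
def down(yaw): # tool z down, tool x along yaw
    c,s=np.cos(yaw),np.sin(yaw); return np.array([[c,s,0],[s,-c,0],[0,0,-1.]])
E
python3 - <<'E'
from h import *
I=robot.camera_info("top")
L=lambda p:[(185+x/6,120+y/6) for x,y in p]
Rr=lambda p:[(290+(x-400)/6,120+y/6) for x,y in p]
b=cast(I,L([(108,525),(332,487)]),.012); print("base near",b,np.linalg.norm(b[0]-b[1]))
b=cast(I,L([(78,110),(203,85)]),.058); print("brass",b,b.mean(0))
b=cast(I,L([(128,440),(273,417)]),.057); print("bar",b,b.mean(0),np.linalg.norm(b[0]-b[1]))
b=cast(I,Rr([(667,215),(690,340),(560,362),(537,235)]),.052); print("keys sq,bar,rnd,small",b,np.linalg.norm(b-np.roll(b,1,0),axis=1))
print(cast(I,[(264,171),(264,204),(156,188),(391,190)],.05))
i=robot.camera_info("wrist");R=cv2.Rodrigues(i["rvec"])[0];s=robot.get_state()
print(i["fx"],s["tool_rot"].T@(-R.T@i["tvec"]-s["ee_pos"]), s["tool_rot"].T@R.T)
E
```

```text
base near [[0.44316972 0.21160738]
 [0.46594124 0.08508124]] 0.1285589599014138
brass [[0.67127711 0.22728004]
 [0.68579923 0.1576048 ]] [0.67853817 0.19244242]
bar [[0.48624493 0.19350886]
 [0.49957349 0.11429817]] [0.49290921 0.15390351] 0.08032423417212735
keys sq,bar,rnd,small [[ 0.6159135  -0.2281855 ]
 [ 0.5459207  -0.23977391]
 [ 0.53305304 -0.16821532]
 [ 0.60395223 -0.15611053]] [0.07306075 0.07094563 0.07270632 0.0719251 ]
[[ 0.56316967  0.00535565]
 [ 0.45357898  0.00420397]
 [ 0.50351503  0.36417144]
 [ 0.50344128 -0.41388233]]
267.5750448955307 [ 0.06639835 -0.00056189 -0.16042009] [[ 5.23478081e-04 -9.73259620e-01 -2.29707289e-01]
 [ 9.99999470e-01  7.13145324e-04 -7.42674490e-04]
 [ 8.86629771e-04 -2.29706779e-01  9.73259477e-01]]
```

The measured sizes match the given ones: near edge 128.6 mm (130 given), push bar 80.3 mm (80), key pitch 71–73 mm (72). The fixture yaw is about 0.18. I'll take a wrist view over the console on the way, then one over the fixture.

Run:
```python
from h import *
def look(n,pos,yaw):
    robot.move_ptp(pos,down(yaw)); robot.pause(.2)
    I=robot.camera_info("wrist"); im=robot.grab_frame("wrist")
    cv2.imwrite(f"pics/{n}.png",im[...,::-1]); np.save(n,I,allow_pickle=True); return I,im
look("w_con",[.555,-.21,.26],.17)
robot.gripper_to(.04)
look("w_fix",[.47,.15,.26],.18)
print(robot.get_state()["time"])
a=[cv2.imread(f"pics/{n}.png") for n in("w_con","w_fix")]
cv2.imwrite("pics/w.png",cv2.resize(cv2.hconcat(a),(800,300),interpolation=3))
```

```text
4.7917
```

View pics/w.png

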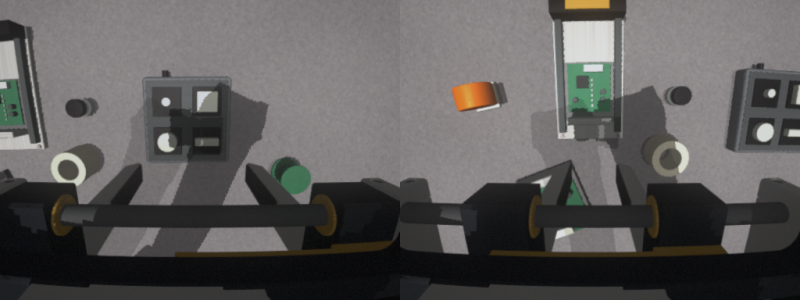

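View pics/w_fix.png

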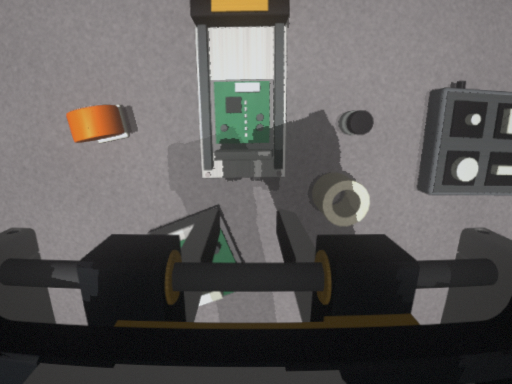

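In the wrist view of the fixture, the near plate corners are at (203,178) and (285,177), the bar is in shadow at about (215–272,150), and the brass strip ends at about (212,5) and (268,5). In the console view the square key is at about (265,130) in full pixels. I'll cross-check these against masks in the top view.

Run:
```python
from h import *
T=robot.camera_info("top"); t=cv2.imread("pics/top0.png")[...,::-1].astype(int)
# keys: white masks
m=np.zeros(t.shape[:2],bool); m[140:200,295:355]=t[140:200,295:355].min(-1)>150
for _,c,s in blobs(m,5)[0]: print("key",c,s[4],cast(T,c,.052))
m=np.zeros(m.shape,bool); m[125:145,185:235]=((t[...,0]-t[...,2])>50)[125:145,185:235]
for _,c,s in blobs(m,20)[0]:
    r=cv2.minAreaRect(np.argwhere(m)[:,::-1].astype(np.float32)); print("brass top",c,cast(T,c,.058))
g=np.zeros(m.shape,bool); g[150:210,190:240]=((t[...,1]-t[...,0])>25)[150:210,190:240]
bs=max(blobs(g,20)[0],key=lambda b:b[2][4]); print("pcb px",bs[1],bs[2][4],cast(T,bs[1],.023))
I=np.load("w_con.npy",allow_pickle=True).item(); w=cv2.imread("pics/w_con.png")[...,::-1].astype(int)
print("wrist sq",cast(I,[(265,130)],.052))
I=np.load("w_fix.npy",allow_pickle=True).item()
p=cast(I,[(203,178),(285,177)],.012);print("near",p,p.mean(0),np.linalg.norm(p[0]-p[1]))
p=cast(I,[(212,5),(268,5)],.058);print("brass",p,p.mean(0))
p=cast(I,[(197,25),(286,25)],.012);print("sides",p,p.mean(0))
p=cast(I,[(215,150),(272,150)],.057);print("bar",p,p.mean(0),np.linalg.norm(p[0]-p[1]))
w1=cv2.imread("pics/w_fix.png")[:195,180:310]; w2=cv2.imread("pics/w_con.png")[85:215,170:310]
gam=lambda a:(255*(a/255)**.5).astype(np.uint8)
a=cv2.resize(gam(w1),None,fx=3,fy=3,interpolation=2);b=cv2.resize(gam(w2),(400,371),interpolation=2)
b=cv2.copyMakeBorder(b,0,a.shape[0]-b.shape[0],0,0,0);cv2.imwrite("pics/c2.png",cv2.hconcat([a,b]))
```

```text
key [333.74038462 155.22115385] 104 [[ 0.6179663 -0.2256915]]
key [312.5        158.71428571] 14 [[ 0.60547283 -0.15501711]]
key [316.45238095 179.77380952] 84 [[ 0.53490955 -0.16752487]]
key [338.04347826 176.41304348] 46 [[ 0.54675877 -0.23882994]]
brass top [207.7047619  136.03809524] [[0.6792539  0.19484061]]
pcb px [215.66348449 176.59904535] 419 [[0.5477783  0.16956721]]
wrist sq [[ 0.61777522 -0.22264275]]
near [[0.44427464 0.21625994]
 [0.4685849  0.09101324]] [0.45642977 0.15363659] 0.12758419127934512
brass [[0.67188745 0.23145657]
 [0.6839866  0.16349006]] [0.67793703 0.19747332]
sides [[0.65970013 0.25692682]
 [0.68170139 0.13393269]] [0.67070076 0.19542976]
bar [[0.49544301 0.19970605]
 [0.50916577 0.12385847]] [0.50230439 0.16178226] 0.07707897896738691
```

View pics/c2.png

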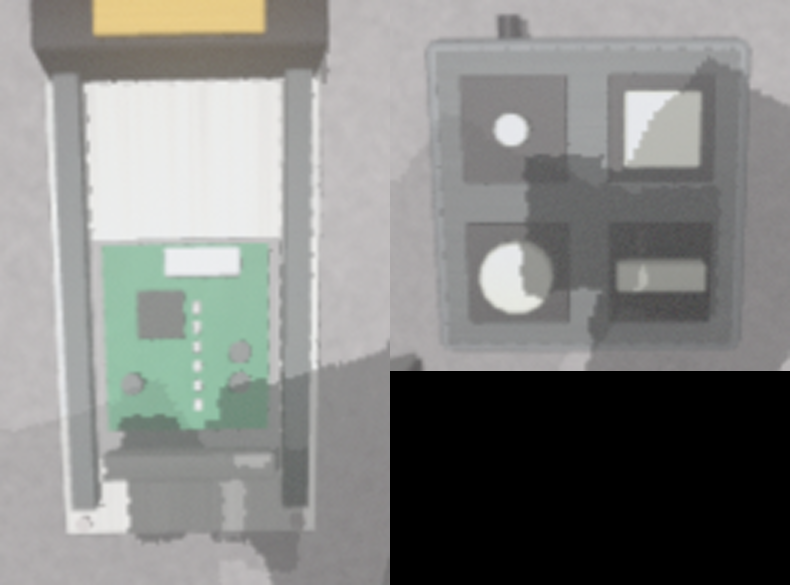

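The push bar's near top edge is at row 158 or so, and both views agree within about 5 mm in y, well inside the finger clearance. I'll descend behind the bar and push until the force rises at the end stop.

```bash
cat >> h.py <<'E'
FY=.187; FC=np.array([.5731,.1747])
FR=np.array([[np.cos(FY),-np.sin(FY)],[np.sin(FY),np.cos(FY)]])
def fx(x,z,y=0): return [*(FC+FR@[x,y]),z]
def rep(tag):
    s=robot.get_state(); print(tag,"fix",FR.T@(s["ee_pos"][:2]-FC),"z",s["ee_pos"][2].round(4),"F_fix",FR.T@s["force"][:2],s["force"][2].round(2),"t",s["time"])
E
python3 - <<'E'
from h import *
robot.move_ptp(fx(-.107,.13),down(FY)); robot.move_linear(fx(-.107,.041),.1,threshold=10); rep("down")
print(robot.move_linear(fx(-.04,.041),.05,threshold=14)); rep("p1")
print(robot.move_linear(fx(-.01,.041),.025,threshold=14)); rep("p2")
E
```

```text
down fix [-1.06583725e-01  8.37950994e-05] z 0.0416 F_fix [ 0.84273537 -0.00849812] 0.43 t 6.4167
False
p1 fix [-3.98385165e-02 -8.63827070e-06] z 0.0411 F_fix [-0.80196528  0.88825761] 0.47 t 7.9083
True
p2 fix [-2.30539983e-02 -6.80342659e-05] z 0.0406 F_fix [0.47635521 0.89600693] 0.47 t 8.6583
```

The push stopped at -23.05 mm, against a predicted -23 mm for home. The force then relaxed, so I'll seat it again firmly and look.

Run:
```python
from h import *
for k in range(2):
    print(robot.move_linear(fx(-.012,.041),.015,threshold=20)); rep("seat")
robot.move_linear(fx(-.05,.041),.1); robot.move_linear(fx(-.1,.041),.2); robot.move_linear(fx(-.1,.2),.25)
I=robot.camera_info("wrist");im=robot.grab_frame("wrist");rep("up")
t=robot.grab_frame("top")
gam=lambda a:(255*(a/255)**.5).astype(np.uint8)
a=cv2.resize(gam(im[:220,170:330]),(400,550),interpolation=2);b=cv2.resize(gam(t[125:215,185:250]),(397,550),interpolation=2)
cv2.imwrite("pics/home.png",cv2.hconcat([a,b])[...,::-1])
```

```text
True
seat fix [-0.02313182 -0.00014669] z 0.0401 F_fix [0.16452686 0.39312116] 1.1 t 9.0083
True
seat fix [-0.02316687 -0.00024557] z 0.0396 F_fix [ 0.28783415 -0.18673703] 0.3 t 9.35
up fix [-0.1004962  -0.00018771] z 0.1985 F_fix [-0.18142005 -0.21792926] -0.3 t 11.0
```

View pics/home.png

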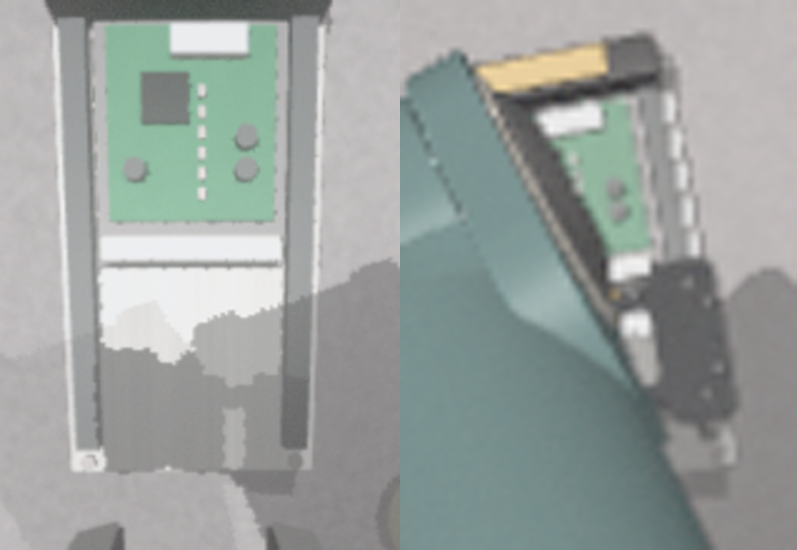

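The wrist view shows the carrier's far edge against the end stop. The bar is straight across the rails at about row 248 in the crop, and the stop position repeated on both re-seats. Next is the square key at (0.618,-0.2245), pressed with closed fingers.

Run:
```python
from h import *
x,y=.618,-.2245; robot.gripper_to(0)
robot.move_ptp([x,y,.16],down(.17)); robot.move_linear([x,y,.078],.1)
f=lambda t:(lambda s:print(t,s["ee_pos"].round(4),s["force"].round(2),s["time"],s["opening"]))(robot.get_state())
robot.pause(.3);f("hover")
print(robot.move_linear([x,y,.067],.02,threshold=9));f("a")
print(robot.move_linear([x,y,.0635],.01,threshold=9));robot.pause(.2);f("b")
```

```text
hover [ 0.6182 -0.2246  0.0784] [ 0.58  0.69 -0.03] 14.5667 0.0007486448105551119
False
a [ 0.6181 -0.2245  0.0671] [-0.44 -0.63  1.79] 15.2667 0.00033054267184661715
False
b [ 0.618  -0.2245  0.0636] [ 0.75 -0.13  5.33] 15.9667 0.0002778260631126105
```

The fingertips are at 44.6 mm, about 7.4 mm of travel, with 5.3 N, which fits the spring. That is well down, so I'll withdraw and check.

Run:
```python
from h import *
robot.move_linear([.618,-.2245,.075],.03); robot.move_linear([.618,-.2245,.2],.15)
robot.goto_joints([1.183,.417,-.01,1.614,.005,1.111,-.053]); robot.pause(.3)
t=robot.grab_frame("top"); s=robot.get_state(); print(s["time"],s["force"])
T=robot.camera_info("top"); t0=cv2.imread("pics/top0.png")[...,::-1]
d=cv2.absdiff(t,t0).max(-1)>40; d[:,:140]=0; d[230:]=0
print([(c.round(),s[4]) for _,c,s in blobs(d,8)[0]])
cv2.imwrite("pics/end.png",cv2.resize(t[115:220,140:410],None,fx=2.9,fy=2.9,interpolation=2)[...,::-1])
```

```text
19.8 [-0.68833291 -0.43549517  0.14360497]
[(array([215., 168.]), np.int32(1169))]
```

View pics/end.png

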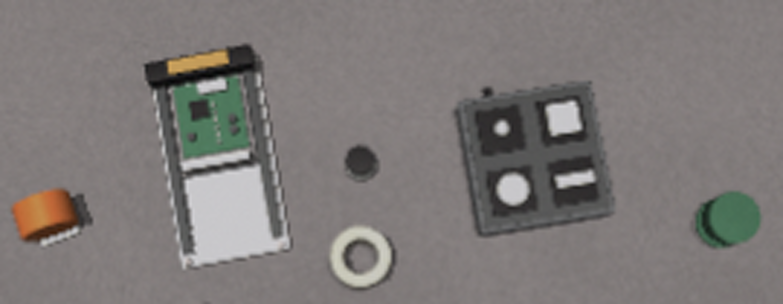

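The final top view shows the carrier against the stop and the square key up again. Within the area I compared, the carrier is the only thing that changed.

```bash
python3 -c "
from rig import robot
robot.sign_off()"
```

```text
the job is handed in; nothing more can be done
```

The carrier is home against the end stop, the square key has been pressed and let go, and the job is handed in. The arm finished back at its start pose after about 20 s.

- **Carrier:** I slid it along the rails with the fingertips. It stopped at -23.1 mm in the fixture frame, against -23 mm expected for home. Two more light pushes stopped within 0.1 mm of that, and the pictures show it against the stop.
- **Square key:** I pressed it to about 7.4 mm of its 8 mm travel at about 5.3 N, a little above the 4.7 N I expected. The last picture shows it sprung back.
- **Other things:** Comparing before and after pictures of the bench around the fixture and console, only the carrier had changed. The clock, label roll, spool, jar and the other keys look untouched. The comparison did not cover the near part of the bench, where the look-alike carrier lies.
- **Disagreement:** The top and wrist cameras differed by about 3–5 mm in y. I used averages, and this was well inside the clearance for both steps.

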